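# Close and lock the burger press

### The job

The burger press has been washed and must be closed to go back in the cupboard: take its lid by the grip, set it into the base with its two lugs in the slots, and press it squarely and gently down, never forcing it, until you feel the sprung plate bottom out, level and firm on its stop. Pause there a moment, turn the lid clockwise (seen from above) under that pressure until it stops, then ease off and let go, so that it stays locked, level and flush. Leave everything else on the worktop where it is.

Things in the scene. Friction and masses are not known exactly. Their poses are not given: they have to be found in the camera images.
- press_lid: Press lid: flat aluminium disc 80 mm across, 18 mm thick, lower edge chamfered 2.5 mm, an upright black grip on top and two lugs on its side. Lies flat on the worktop, right way up. 0.18 to 0.29 kg. Origin: centre of the underside; z up; x along the grip and through the lugs. A half turn about z changes nothing.
- grip_centre (a point): On the lid's axis inside the grip, 44 mm above the lid's underside. The grip is 60 mm long (lid's x), 16 mm wide (lid's y; pinch it across this) and stands from 18 to 60 mm above the underside.
- lug (a point): Middle of the outer end of the lug at the lid's +x, 47 mm from the axis; another lug like it at -x. Each is 20 mm wide (along y) and 6 mm thick, 8 to 14 mm above the lid's underside.
- press_base: Base: round aluminium pot with ribbed collar, 116 mm across, 64 mm tall, fixed to the worktop by a black suction foot 132 mm across (tab towards -x). Bore 84 mm across: 2 mm play round the lid. Bayonet: two slots, from each a gallery runs clockwise (from above) under a tooth into a locking pocket with an end stop. Origin: centre of the underside, on the worktop; z up.
- rim_centre (a point): Centre of the bore at the height of the rim, 64 mm above the worktop.
- slot_a (a point): Middle of one lug slot, at rim height, 46.5 mm from the bore's axis, 45 degrees counter-clockwise (from above) of the base's +x. Slot 28 mm wide, reaching 51 mm from the axis. Just clockwise of it a tooth reaches down to 8 mm below the rim: a lug passes under only with the lid pressed fully down. Counter-clockwise the way is blocked.
- slot_b (a point): Middle of the opposite, equal lug slot, at rim height.
- pocket (a point): Roof of one locking pocket, 4 mm below the rim, on the base's +x side, 46.5 mm from the axis; another at -x. A lug meets the end stop after about 47 degrees of clockwise turning from the slot; then the spring lifts it 4 mm above the tooth's edge into the pocket. Locked, the lid's underside is 46 mm above the base's origin, its disc flush with the rim.
- lifter (a joint): How far the sprung lifting plate is pressed down, in m: 0 = up, its top 8.5 mm below the rim; 0.016 = bottomed out on a hard stop, where the lugs pass 2.5 mm under the teeth. Its spring pushes up with about 3 N at 0 and 8 N at 0.016. About 0.0095 with the lid locked.
- plate_top (a point): Centre of the lifting plate's flat top; z is its upward normal. The plate rocks up to 7 degrees on its spring (about 2 N m per rad) if pushed off-centre or by a slanted lid.
- lift_plate: The lifting plate: steel disc 82 mm across, 6 mm thick, in the bore. Origin: centre of its underside.
- salt_shaker: Bystander: glass salt shaker with a steel cap, 42 mm across, 80 mm tall. Origin: centre of the underside.
- pepper_mill: Bystander: turned wooden pepper mill, 46 mm across, 127 mm tall. Origin: centre of the underside.
- glass_dish: Bystander: low smoked-glass dish with lid, 96 x 142 x 65 mm. Origin: centre of the underside.
- small_cup: Bystander: small white cup, 64 mm across, 36 mm tall. Origin: centre of the underside.
- teaspoon_b: Bystander: steel teaspoon, 132 mm long. Origin: centre of the underside.
- plate_a: Bystander: white plate, 200 mm across. Origin: centre of the underside.
- wood_bowl: Bystander: small turned wooden bowl, 111 mm across, 32 mm tall. Origin: centre of the underside.
There are look-alikes about, which are no part of the job. What is shaped like the press_lid but yellow is not meant.

How it is judged:
On the way, in this order (a step that is already met when the one before it is completed fails the run):
1. the lid, seated in the bore, presses the sprung plate firmly onto its stop (within 1 mm, with at least 9.5 N, more than the spring alone takes), lid and plate level within 3.5 degrees, for 0.25 s (value of joint lifter above 0.015 m and angle between each of plate_top, press_lid's own z axis and vertical below 0.06 rad and horizontal distance between press_lid and press_base below 0.005 m and contact force between press_lid and lift_plate above 9.5 N), for 0.25 s.
2. the lid is turned home beneath the teeth: its lugs' line within 9 degrees of the base's x axis (angle between the x axis of press_lid and the x axis of press_base, either way round below 0.16 rad and z of press_lid in the frame of press_base below 0.0485 m and horizontal distance between press_lid and press_base below 0.004 m and value of joint lifter above 0.008 m), for 0.1 s.
At the end, for the whole second after the job is handed in: Lid released, at rest and locked: lugs' line within 9 degrees of the base's x axis, axis within 4 mm of the bore's, level within 3 degrees, underside 43.5 to 48.5 mm above the base's origin (flush within 2.5 mm), sprung plate still held down 7 to 12.5 mm by it (angle between the x axis of press_lid and the x axis of press_base, either way round below 0.16 rad and z of press_lid in the frame of press_base between 0.0435 and 0.0485 m and horizontal distance between press_lid and press_base below 0.004 m and angle between press_lid's own z axis and vertical below 0.05 rad and value of joint lifter between 0.007 and 0.0125 m and contact force between press_lid and lift_plate above 3 N and linear speed of press_lid below 0.01 m/s); the robot touches nothing.
It fails at once if the lid is pressed on the sprung plate with more than 40 N (contact force between press_lid and lift_plate above 40 N).
It fails at once if the lid is pushed against the base (plate, rim, teeth and stops together) with more than 60 N (contact force between press_lid and press_base above 60 N).
It fails at once if a bystander is shifted by more than 30 mm or tipped (distance of any of salt_shaker, pepper_mill, glass_dish, small_cup, teaspoon_b, plate_a, wood_bowl from where it was at the start of the episode above 0.03 m or angle between any of salt_shaker, pepper_mill, glass_dish, small_cup, teaspoon_b, plate_a, wood_bowl's own z axis and vertical above 0.35 rad).
It also fails if it takes over 56 s, if anything falls off the work surface, if the arm or the gripper's body presses on something with over 40 N, if the wrist force passes 120 N, or if a joint passes its speed limit or range.

### The arm

A 7-joint arm with a two-finger parallel gripper is mounted at the origin on a cart in front of the work surface, level with it; the furniture and walls round the work are solid. World frame = base frame: x ahead of the robot, y to its left, z up, the work surface at z = 0. Lengths are in m, angles in rad, forces in N, time in s.
With the tool pointing down it reaches from about 0.425 to 1.025 m from the base axis. Payload 9.4 kg.
Tool frame: the origin (TCP) lies midway between the tips of the shut fingers; the grasp point (between the pads) lies 19 mm behind it (hold_point_z is the distance from the TCP to the grasp point, in m); z points along the fingers, y is the line along which they close (so a half turn about z gives the same grasp; the last joint's range is limited). The gripper opens to 85 mm and grips with 20 to 120 N. Pads are 22 mm wide; open, the fingers measure 114 mm over their backs; the gripper's body (76 mm by 85 mm) begins 54 mm behind the grasp point. The pads swing forward as they close: fully open they stand 13 mm farther back than shut.
Start: joints at [-1.293, 0.599, -0.003, 1.599, 0.002, 0.943, -0.08], TCP at [0.252, 0.68, 0.231] pointing down, gripper open.
Joint ranges: [-2.57, 2.57], [-0.35, 1.97], [-1.29, 1.29], [0.11, 2.56], [-1.05, 4.19], [0.11, 1.86], [-2.63, 2.63]. Speed limits (rad/s): [2.22, 2.22, 3.01, 3.01, 3.14, 3.14, 3.14].

### API

Orientations are given as a 3x3 rotation matrix whose columns are the frame's x, y, z axes.
In Python, from cell import * gives the robot as it stands.
- The arm moves only by the tool move_arm, never from a script. Its argument "targets" is text: rows parted by semicolons, each of 7 numbers parted by spaces: the closure, from 0 (fully open) to 1 (shut), then the shift along the tool's x, y, z scaled (see below), then the turn, a rotation vector about the tool's x, y, z scaled (see below). In form: gripper dx dy dz ax ay az; .... A call has 1 to 12 rows; each row shifts and turns the commanded pose from where the row before left it, along the tool's axes as they then stand; what a row does not reach is not made up. The controller multiplies each number of a shift by 5 cm and each number of a turn by 0.15 rad. A row lasts 1/10 s, in which the tool goes at most 50 mm and 8.59 degrees, less where a joint would pass 70% of its speed; a pose out of reach is approached as far as the arm can. A call with a number of a shift or a turn outside -1 to 1 is refused whole. A call with a gripper value outside its range is refused whole. The fingers move at their own pace and stop on an object; the grip force is fixed at half the most. Time passes only in rows, so rows that do not move let the fingers close. It gives the time, the measured TCP pose, the force, the opening and the grip force at its end, in the units of the state.
- observe(): the state, without advancing time (a new reading comes with each control period).
- camera(name): name is "side" or "top"; returns a dict with "color" (480x640x3 uint8, red, green, blue), "intrinsics" (3x3 intrinsics, pixels), "k1" (the pictures are not rectified: a ray, as slopes to the right and down, at radius r is drawn at 1 + k1 r^2 times it, then the intrinsics apply), "pose" (4x4, takes a point from camera to world coordinates). Camera axes: x right, y down, z forward; pixel columns grow to the right and rows downward; lengths in m; the calibration is good to about 2 mm. A picture is of the moment at which its call begins. There is no depth.
- hand_in(): hands the job in; it is judged then, once.
The state is a dict: "time_s": time; "qpos": joint angles; "joint_velocities": joint speeds; "effort": joint torques, N m; "tcp_pos": TCP position; "tool_rot": TCP orientation; "wrist_force": force on the tool from outside, world axes, zero at the start; "moment": the same for the moment, N m; "width": finger opening in m; "grip_force": force on a finger pad.
Only numpy, scipy, OpenCV 4.12 (cv2) and the standard library are available. Lean on these libraries where they do the work, as an engineer would, in place of code of your own. Each camera call takes 0.05 s, during which the arm holds its last target. There are 200 camera calls.

## Working session

There is one attempt and no reset: what is moved stays moved. The work goes in short steps, Python scripts to look and compute and a tool call to move; the robot and the scene stay as the last step left them, time stands still between calls to the robot, and variables do not carry over. Pictures are saved under pics/ and viewed, at most 10 in all, crops included, and the job is handed in when it is done.

Besides the shell and the picture viewer there is one more tool, called by a JSON object that holds its "op" and its "data". move_arm: Moves the arm, as the interface text tells. Shifts and turns lie within -1 to 1; 1 stands for 5 cm of shift or 0.15 rad of turn. Its arguments: {"type":"object","properties":{"targets":{"type":"string"}},"required":["targets"]}

```bash
mkdir -p pics; ls; python3 - <<'E'
from cell import *
import cv2
for n in("top","side"):
    c=camera(n); cv2.imwrite(f"pics/{n}0.png",c["color"][:,:,::-1]); print(n,c["intrinsics"],c["k1"],c["pose"])
s=observe(); print(s["time_s"],s["tcp_pos"],s["tool_rot"],s["wrist_force"])
E
```

```text
pics
top [[606.68206222   0.         314.09986431]
 [  0.         606.68206222 236.82280915]
 [  0.           0.           1.        ]] -0.002722895241069578 [[ 0.31536594 -0.81026744  0.49397469 -0.25732878]
 [-0.94883981 -0.27786134  0.14998697 -0.19498602]
 [ 0.01572691 -0.51600363 -0.85644201  1.39673006]
 [ 0.          0.          0.          1.        ]]
side [[463.9074945    0.         319.98897368]
 [  0.         463.9074945  232.85979761]
 [  0.           0.           1.        ]] -0.010584128444571584 [[ 0.8507574  -0.20570297  0.48363016 -0.06226723]
 [-0.52493719 -0.3773279   0.76293159 -0.92260391]
 [ 0.02554986 -0.90294515 -0.42899564  0.57389747]
 [ 0.          0.          0.          1.        ]]
0.1 [0.25170121 0.67945214 0.2304865 ] [[-9.37741151e-01  3.47334672e-01 -3.98236346e-04]
 [ 3.47334883e-01  9.37740130e-01 -1.38844909e-03]
 [-1.08814305e-04 -1.44032722e-03 -9.99998957e-01]] [-0.92127674 -0.99911441 -0.07800241]
```

View pics/top0.png

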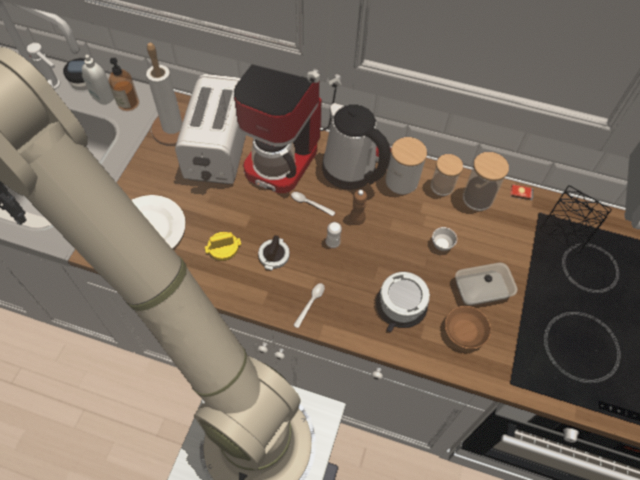

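View pics/side0.png

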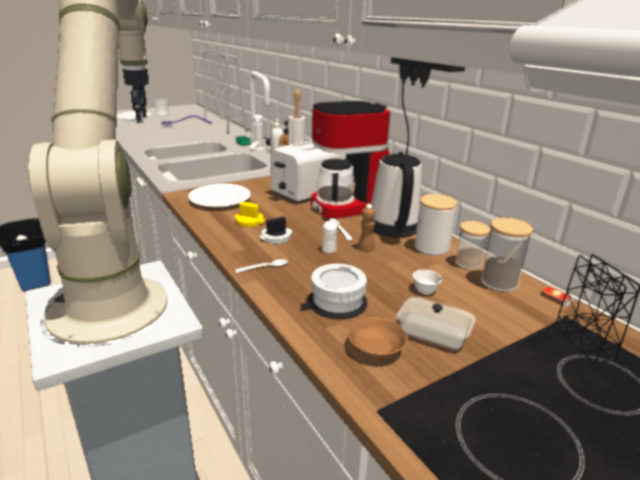

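The top view shows the lid (black grip) at about (274,252), the yellow look-alike at (223,244), the base at (404,297) with its tab towards (391,327), and the shaker at (334,235). In the side view the lid is at (277,233) and the base at (339,288).

```bash
cat > h.py <<'E'
import numpy as np, cv2
from cell import *
def ray(c,uv):
    K=c["intrinsics"]; d=np.array([(uv[0]-K[0,2])/K[0,0],(uv[1]-K[1,2])/K[1,1]])
    s=d.copy()
    for _ in range(5): s=d/(1+c["k1"]*(s@s))
    P=c["pose"]; return P[:3,3],P[:3,:3]@np.r_[s,1]
def onz(c,uv,z):
    o,d=ray(c,uv); return o+d*(z-o[2])/d[2]
def proj(c,p):
    P=c["pose"]; q=P[:3,:3].T@(np.asarray(p)-P[:3,3]); s=q[:2]/q[2]; s=s*(1+c["k1"]*(s@s))
    K=c["intrinsics"]; return s*[K[0,0],K[1,1]]+[K[0,2],K[1,2]]
E
python3 - <<'E'
from h import *
t=camera("top"); s=camera("side")
np.savez("cams.npz",t=t["color"],s=s["color"])
f=lambda c,x,y,w,h:cv2.resize(c["color"][y:y+h,x:x+w,::-1],(400,300),interpolation=cv2.INTER_CUBIC)
cv2.imwrite("pics/crops.png",np.vstack([np.hstack([f(t,250,225,56,42),f(t,364,263,80,60)]),np.hstack([f(s,249,205,56,42),f(s,300,255,80,60)])]))
print("lid",onz(t,(274,252),.018),onz(s,(277,235),.018)); print("base",onz(t,(405,293),.064),onz(s,(339,276),.064))
print("salt",onz(t,(334,245),0),"pep",onz(t,(357,220),0),"spoon",onz(t,(310,305),0),'yellow',onz(t,(223,246),0.018))
E
```

```text
lid [0.46001659 0.13093265 0.018     ] [0.45317833 0.11105211 0.018     ]
base [ 0.43158719 -0.22147102  0.064     ] [ 0.43512176 -0.2190774   0.064     ]
salt [ 0.54132556 -0.00864623  0.        ] pep [ 0.63739257 -0.04452851  0.        ] spoon [ 0.35477102 -0.0038152   0.        ] yellow [0.43371268 0.26363772 0.018     ]
```

View pics/crops.png

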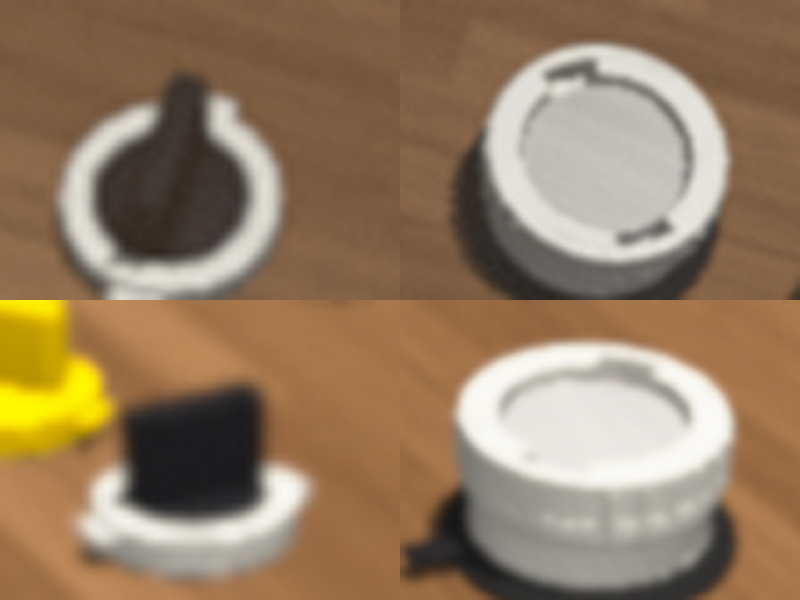

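```bash
cat > m.py <<'E'
from h import *
from scipy.optimize import least_squares
def circ(c,name,g,z,R,win):
    x,y=proj(c,[*g,z]).astype(int); x0,y0=x-win,y-win; S=4
    im=cv2.resize(c["color"][y0:y+win,x0:x+win],None,fx=S,fy=S,interpolation=cv2.INTER_CUBIC)
    hsv=cv2.cvtColor(im,cv2.COLOR_RGB2HSV)
    m=((hsv[...,1]<75)&(hsv[...,2]>115)).astype(np.uint8)
    n,l,st,ce=cv2.connectedComponentsWithStats(m); k=1+np.argmax(st[1:,4]); m=(l==k).astype(np.uint8)
    ct=max(cv2.findContours(m,0,1)[0],key=len)[:,0]
    P=np.array([onz(c,((p[0]+.5)/S-.5+x0,(p[1]+.5)/S-.5+y0),z) for p in ct])[:,:2]
    v=np.array(g)-c["pose"][:2,3]; v/=np.linalg.norm(v)
    q=P-P.mean(0); F=P[q@v>.15*R]
    r=least_squares(lambda a:np.hypot(*(F-a).T)-R,g,loss="soft_l1",f_scale=.001)
    e=np.hypot(*(F-r.x).T)-R
    print(name,r.x.round(4),"med|e|mm",(1e3*np.median(abs(e))).round(2),len(F))
    d=P-r.x; far=P[np.hypot(*d.T)>R+.003]-r.x
    return r.x
if __name__=="__main__":
    t=camera("top"); s=camera("side")
    L=[circ(t,"lid t",(.46,.131),.018,.04,22),circ(s,"lid s",(.46,.125),.018,.04,22)]
    B=[circ(t,"base t",(.433,-.221),.064,.058,40),circ(s,"base s",(.433,-.221),.064,.058,40)]
    T=lambda x,y:(250+x/7.14-.43,225+y/7.14-.43); Sd=lambda x,y:(249+x/7.14-.43,205+(y-300)/7.14-.43)
    a,b=onz(t,T(228,107),.011),onz(t,T(125,293),.011); d=a-b; print("lugs t",(a+b)/2,np.hypot(*d[:2]),np.arctan2(d[1],d[0]))
    a,b=onz(s,Sd(305,488),.011),onz(s,Sd(82,530),.011); d=a-b; print("lugs s",(a+b)/2,np.hypot(*d[:2]),np.arctan2(d[1],d[0]))
    a,b=onz(s,Sd(127,410),.06),onz(s,Sd(258,388),.06); d=b-a; print("grip s",(a+b)/2,np.hypot(*d[:2]),np.arctan2(d[1],d[0]))
    Tb=lambda x,y:(364+(x-400)/5-.4,263+y/5-.4)
    a,b=onz(t,Tb(571,70),.064),onz(t,Tb(645,232),.064); d=a-b; print("slots",(a+b)/2,np.hypot(*d[:2]),np.arctan2(d[1],d[0]))
    tab=onz(t,(390.5,328),.005); d=np.mean(B,0)-tab[:2]; print("tab",tab,np.hypot(*d),np.arctan2(d[1],d[0]))
    tab=onz(s,(305,303),.005); d=np.mean(B,0)-tab[:2]; print("tab s",tab,np.hypot(*d),np.arctan2(d[1],d[0]))
E
python3 m.py
```

```text
lid t [0.4601 0.1322] med|e|mm 2.51 258
lid s [0.4693 0.1478] med|e|mm 6.29 154
base t [ 0.4346 -0.2212] med|e|mm 0.37 243
base s [ 0.434  -0.2186] med|e|mm 0.38 298
lugs t [0.46281556 0.13120461 0.011     ] 0.08634368235768577 -0.09834166935988994
lugs s [0.46050386 0.13245802 0.011     ] 0.09401123780090452 -0.08131847757141207
grip s [0.45838518 0.1284145  0.06      ] 0.05389720535930505 -0.09307330725240738
slots [ 0.43282165 -0.22138719  0.064     ] 0.09193588058910693 0.6462754708380489
tab [ 0.35774799 -0.21182629  0.005     ] 0.0769441802849135 -0.10565290457546234
tab s [ 0.36465082 -0.19655368  0.005     ] 0.0734358097184928 -0.3241115780535066
```

{"op": "move_arm", "data": {"targets": "0 -.6 -.7 0 0 0 0;0 -.6 -.7 0 0 0 0;0 -.6 -.7 0 0 0 0;0 -.6 -.7 0 0 0 0;0 -.6 -.7 0 0 0 0;0 -.6 -.7 0 0 0 0;0 -.6 -.7 0 0 0 0;0 -.6 -.7 0 0 0 0;0 -.6 -.7 0 0 0 0;0 -.6 -.7 0 0 0 0;0 -.6 -.7 0 0 0 0;0 -.6 -.7 0 0 0 0"}}

```text
time_s: 1.5
tcp_pos: [0.444, 0.1592, 0.2316]
tool_rot: [[-0.938, 0.347, 0.001], [0.347, 0.938, 0.0], [-0.001, 0.001, -1.0]]
wrist_force: [0.6, 0.7, -0.7]
width: 0.0856
grip_force: 0.0
```

{"op": "move_arm", "data": {"targets": "0 0 0 0 0 0 1;0 0 0 0 0 0 1;0 0 0 0 0 0 1;0 0 0 0 0 0 1;0 0 0 0 0 0 1;0 0 0 0 0 0 1;0 0 0 0 0 0 1;0 0 0 0 0 0 1;0 0 0 0 0 0 1;0 0 0 0 0 0 1"}}

```text
time_s: 2.5
tcp_pos: [0.4436, 0.161, 0.2315]
tool_rot: [[0.286, 0.958, 0.0], [0.958, -0.286, 0.0], [0.0, 0.0, -1.0]]
wrist_force: [0.4, -0.3, 0.1]
width: 0.0852
grip_force: 0.0
```

{"op": "move_arm", "data": {"targets": "0 0 0 0 0 0 1;0 0 0 0 0 0 1;0 0 0 0 0 0 1;0 0 0 0 0 0 1;0 0 0 0 0 0 1;0 0 0 0 0 0 1;0 0 0 0 0 0 1;0 0 0 0 0 0 1;0 0 0 0 0 0 1;0 0 0 0 0 0 .1;0 0 0 0 0 0 0"}}

```text
time_s: 3.6
tcp_pos: [0.4435, 0.1611, 0.2313]
tool_rot: [[0.997, -0.074, 0.0], [-0.074, -0.997, -0.0], [0.0, 0.0, -1.0]]
wrist_force: [-0.6, 0.0, 0.3]
width: 0.0857
grip_force: 0.0
```

```bash
cat >> h.py <<'E'
def go(p,yaw=None):
    "units of tool shift to world p, and az to make tool y angle = yaw"
    s=observe(); R=s["tool_rot"]; print("t",s["time_s"],"tcp",s["tcp_pos"].round(4),"yaw_y",np.arctan2(R[1,1],R[0,1]).round(4),"z",R[:,2].round(4),"F",s["wrist_force"].round(1),"M",np.round(s["moment"],2))
    print("shift units",(R.T@(np.array(p)-s["tcp_pos"])/.05).round(2), None if yaw is None else "az %.2f"%(-(yaw-np.arctan2(R[1,1],R[0,1]))/.15))
E
python3 -c "
from h import *
go([.461,.131,.10],-1.66)"
```

```text
t 3.6 tcp [0.4435 0.1611 0.2313] yaw_y -1.6452 z [ 1.e-04 -2.e-04 -1.e+00] F [-0.6  0.   0.3] M [-0.03 -0.06  0.02]
shift units [0.39 0.57 2.63] az 0.10
```

{"op": "move_arm", "data": {"targets": "0 .2 .3 .5 0 0 .1;0 .19 .27 .5 0 0 0;0 0 0 .5 0 0 0;0 0 0 .5 0 0 0;0 0 0 .5 0 0 0;0 0 0 .5 0 0 0;0 0 0 .5 0 0 0;0 0 0 .3 0 0 0;0 0 0 .2 0 0 0;0 0 0 .1 0 0 0;0 0 0 0 0 0 0;0 0 0 0 0 0 0"}}

```text
time_s: 4.8
tcp_pos: [0.4608, 0.1309, 0.0267]
tool_rot: [[0.996, -0.092, 0.0], [-0.092, -0.996, 0.0], [0.0, -0.0, -1.0]]
wrist_force: [-0.0, 0.2, 0.5]
width: 0.0854
grip_force: 0.0
```

```bash
python3 - <<'E'
from h import *
go([.461,.131,.025],-1.66)
t=camera("top"); s=camera("side")
f=lambda c,x,y,w,h:cv2.resize(c["color"][y:y+h,x:x+w,::-1],(400,300),interpolation=cv2.INTER_CUBIC)
cv2.imwrite("pics/grasp.png",np.hstack([f(t,234,212,80,60),f(s,237,190,80,60)]))
E
```

```text
t 4.8 tcp [0.4608 0.1309 0.0267] yaw_y -1.663 z [ 4.e-04  5.e-04 -1.e+00] F [-0.   0.2  0.5] M [ 0.    0.03 -0.01]
shift units [ 0.   -0.    0.03] az -0.02
```

View pics/grasp.png

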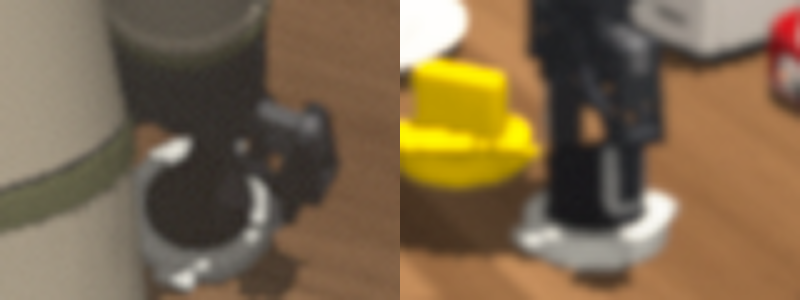

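The fingers straddle the black grip in both views (lid near (272,254) top, (356,235) side), clear of the yellow one. Closing.

{"op": "move_arm", "data": {"targets": "1 0 0 0 0 0 0;1 0 0 0 0 0 0;1 0 0 0 0 0 0;1 0 0 0 0 0 0;1 0 0 0 0 0 0;1 0 0 0 0 0 0;1 0 0 0 0 0 0;1 0 0 0 0 0 0"}}

```text
time_s: 5.7
tcp_pos: [0.4607, 0.1311, 0.0265]
tool_rot: [[0.996, -0.093, 0.0], [-0.093, -0.996, 0.0], [0.0, -0.0, -1.0]]
wrist_force: [-0.2, 0.5, 5.6]
width: 0.0154
grip_force: 59.2
```

{"op": "move_arm", "data": {"targets": "1 0 0 -.1 0 0 0;1 0 0 -.3 0 0 0;1 0 0 -.5 0 0 0;1 0 0 -.5 0 0 0;1 0 0 -.5 0 0 0;1 0 0 -.5 0 0 0;1 0 0 -.5 0 0 0;1 0 0 0 0 0 0;1 0 0 0 0 0 0"}}

```text
time_s: 6.6
tcp_pos: [0.4602, 0.1313, 0.1713]
tool_rot: [[0.996, -0.092, 0.0], [-0.092, -0.996, 0.0], [0.0, -0.0, -1.0]]
wrist_force: [-1.4, 0.6, -2.7]
width: 0.0155
grip_force: 58.8
```

```bash
python3 -c "
from h import *
go([.434,-.220,.17],-1.66+.74)"
```

```text
t 6.6 tcp [0.4602 0.1313 0.1713] yaw_y -1.6632 z [ 3.e-04  5.e-04 -1.e+00] F [-1.4  0.6 -2.7] M [-0.01  0.02  0.  ]
shift units [0.13 7.04 0.02] az -4.95
```

{"op": "move_arm", "data": {"targets": "1 0 .4 0 0 0 0;1 0 .7 0 0 0 0;1 0 .8 0 0 0 0;1 0 .8 0 0 0 0;1 0 .8 0 0 0 0;1 0 .8 0 0 0 0;1 0 .8 0 0 0 0;1 .1 .8 0 0 0 0;1 0 .7 0 0 0 0;1 0 .4 0 0 0 0;1 0 0 0 0 0 0"}}

```text
time_s: 7.7
tcp_pos: [0.4317, -0.2211, 0.1703]
tool_rot: [[0.995, -0.098, -0.001], [-0.098, -0.995, -0.001], [-0.001, 0.001, -1.0]]
wrist_force: [0.1, 0.6, -2.7]
width: 0.0149
grip_force: 59.1
```

{"op": "move_arm", "data": {"targets": "1 0 0 0 0 0 -.5;1 0 0 0 0 0 -.9;1 0 0 0 0 0 -.9;1 0 0 0 0 0 -.9;1 0 0 0 0 0 -.9;1 0 0 0 0 0 -.5;1 0 0 0 0 0 -.35;1 0 0 .4 0 0 0;1 0 0 .3 0 0 0;1 0 0 0 0 0 0;1 0 0 0 0 0 0"}}

```text
time_s: 8.8
tcp_pos: [0.4324, -0.2175, 0.1357]
tool_rot: [[0.796, 0.605, -0.002], [0.605, -0.796, 0.001], [-0.001, -0.002, -1.0]]
wrist_force: [-0.4, -0.3, -2.2]
width: 0.0153
grip_force: 58.9
```

```bash
python3 - <<'E'
from h import *
go([.434,-.220,.13],-1.66+.74)
t=camera("top"); s=camera("side"); np.savez("c2.npz",t=t["color"],s=s["color"])
f=lambda c,x,y,w,h:cv2.resize(c["color"][y:y+h,x:x+w,::-1],(400,300),interpolation=cv2.INTER_CUBIC)
cv2.imwrite("pics/over.png",np.hstack([f(t,364,250,80,60),f(s,300,225,100,75)]))
E
```

```text
t 8.8 tcp [ 0.4324 -0.2175  0.1357] yaw_y -0.9212 z [-0.002  0.001 -1.   ] F [-0.4 -0.3 -2.2] M [-0.   -0.06 -0.02]
shift units [-0.01  0.06  0.11] az -0.01
```

View pics/over.png

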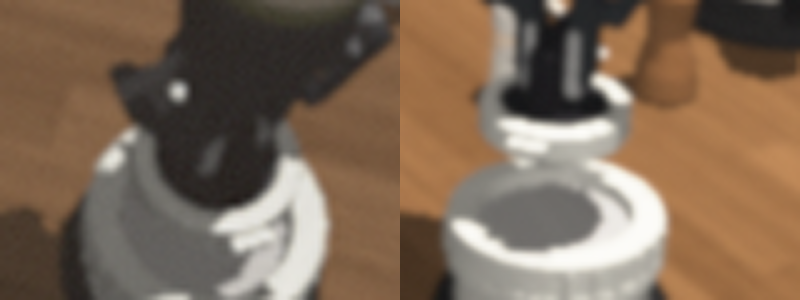

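```bash
python3 - <<'E'
from h import *
t=camera("top"); s=camera("side"); st=observe()
c=st["tcp_pos"][:2]; R=st["tool_rot"]; u=R[:2,0]; zb=st["tcp_pos"][2]-.0265
a=np.linspace(0,2*np.pi,90)
ov=[]
for n,cam,(x,y,w,h) in(("t",t,(364,250,80,60)),("s",s,(300,225,100,75))):
    k=400/w; im=cv2.resize(cam["color"][y:y+h,x:x+w,::-1],(400,300),interpolation=cv2.INTER_CUBIC)
    q=lambda p:tuple(np.round(((proj(cam,p)-[x,y])+.5)*k-.5).astype(int).tolist())
    v=np.array([-u[1],u[0]])
    for z in(zb+.018,zb): 
        for b in a: cv2.circle(im,q([*(c+.04*np.array([np.cos(b),np.sin(b)])),z]),0,(0,0,255),-1)
    for sg in(1,-1):
        for e in(-.01,.01):
            for dz in(.008,.014): cv2.circle(im,q([*(c+sg*.047*u+e*v),zb+dz]),2,(0,255,0),-1)
    B=np.array([.4343,-.2200])
    for b in a:
        for r in(.042,.058): cv2.circle(im,q([*(B+r*np.array([np.cos(b),np.sin(b)])),.064]),0,(255,0,0),-1)
    for b in(.646,.646+np.pi): cv2.circle(im,q([*(B+.0465*np.array([np.cos(b),np.sin(b)])),.064]),2,(255,255,0),-1)
    ov.append(im)
cv2.imwrite("pics/ov.png",np.hstack(ov))
E
```

```text
(no output)
```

View pics/ov.png

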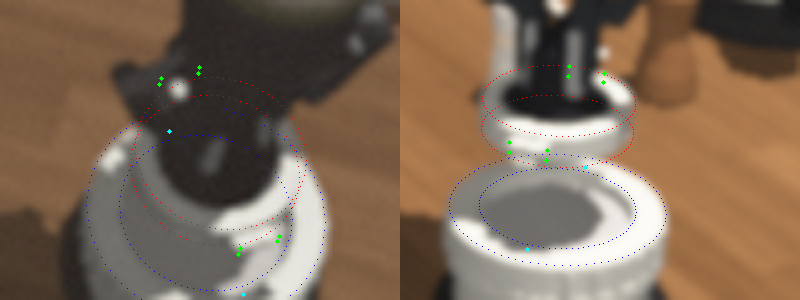

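The projected outlines of lid and base coincide with the picture within about a pixel in both views; the lid sits some 1 mm towards image-left. I'm correcting for that and descending.

```bash
python3 -c "
from h import *
go([.435,-.2212,.095],-.921)"
```

```text
t 9.0 tcp [ 0.4332 -0.218   0.1368] yaw_y -0.9213 z [ 7.e-04 -2.e-04 -1.e+00] F [ 0.6 -0.4 -2.7] M [ 0.01  0.06 -0.02]
shift units [-0.01  0.07  0.84] az -0.00
```

{"op": "move_arm", "data": {"targets": "1 -.01 .07 .2 0 0 0;1 0 0 .2 0 0 0;1 0 0 .2 0 0 0;1 0 0 .2 0 0 0;1 0 0 .04 0 0 0;1 0 0 0 0 0 0;1 0 0 0 0 0 0"}}

```text
time_s: 9.7
tcp_pos: [0.4347, -0.2213, 0.0943]
tool_rot: [[0.797, 0.604, 0.0], [0.604, -0.797, -0.0], [-0.0, 0.0, -1.0]]
wrist_force: [0.0, 0.2, -2.5]
width: 0.0152
grip_force: 59.1
```

{"op": "move_arm", "data": {"targets": "1 0 0 .04 0 0 0;1 0 0 .04 0 0 0;1 0 0 .04 0 0 0;1 0 0 0 0 0 0;1 0 0 0 0 0 0"}}

```text
time_s: 10.2
tcp_pos: [0.4347, -0.2211, 0.0883]
tool_rot: [[0.796, 0.605, -0.0], [0.605, -0.796, 0.0], [-0.0, -0.0, -1.0]]
wrist_force: [-1.0, 0.0, -3.3]
width: 0.0156
grip_force: 59.1
```

```bash
python3 -c "
from h import *
go([.435,-.2212,.083],-.921)"
```

```text
t 10.2 tcp [ 0.4347 -0.2211  0.0883] yaw_y -0.9214 z [-1.e-04  0.e+00 -1.e+00] F [-1.   0.  -3.3] M [-0.05 -0.02  0.01]
shift units [0.   0.   0.11] az -0.00
```

No contact resistance; I go on.

{"op": "move_arm", "data": {"targets": "1 0 0 .04 0 0 0;1 0 0 .03 0 0 0;1 0 0 .03 0 0 0;1 0 0 0 0 0 0;1 0 0 0 0 0 0"}}

```text
time_s: 10.7
tcp_pos: [0.4346, -0.2212, 0.0832]
tool_rot: [[0.797, 0.605, -0.0], [0.605, -0.797, 0.0], [-0.0, -0.0, -1.0]]
wrist_force: [-0.7, 0.2, -2.6]
width: 0.0152
grip_force: 59.1
```

{"op": "move_arm", "data": {"targets": "1 0 0 .03 0 0 0;1 0 0 .02 0 0 0;1 0 0 0 0 0 0;1 0 0 0 0 0 0"}}

```text
time_s: 11.1
tcp_pos: [0.4348, -0.2212, 0.0808]
tool_rot: [[0.797, 0.605, 0.0], [0.605, -0.797, -0.0], [0.0, 0.0, -1.0]]
wrist_force: [0.3, 0.5, -1.0]
width: 0.0151
grip_force: 59.4
```

{"op": "move_arm", "data": {"targets": "1 0 0 .02 0 0 0;1 0 0 .02 0 0 0;1 0 0 0 0 0 0;1 0 0 0 0 0 0"}}

```text
time_s: 11.5
tcp_pos: [0.4348, -0.2212, 0.0788]
tool_rot: [[0.797, 0.605, 0.0], [0.605, -0.797, -0.0], [0.0, 0.0, -1.0]]
wrist_force: [0.5, 0.2, -0.2]
width: 0.0152
grip_force: 59.4
```

{"op": "move_arm", "data": {"targets": "1 0 0 .02 0 0 0;1 0 0 .02 0 0 0;1 0 0 0 0 0 0;1 0 0 0 0 0 0"}}

```text
time_s: 11.9
tcp_pos: [0.4348, -0.2212, 0.0768]
tool_rot: [[0.797, 0.605, 0.0], [0.605, -0.797, -0.0], [0.0, 0.0, -1.0]]
wrist_force: [0.5, 0.2, 1.1]
width: 0.0154
grip_force: 59.5
```

```bash
python3 -c "
from h import *
go([.435,-.2212,.0655],-.921)"
```

```text
t 11.9 tcp [ 0.4348 -0.2212  0.0768] yaw_y -0.9215 z [ 1.e-04 -1.e-04 -1.e+00] F [0.5 0.2 1.1] M [-0.1  -0.08 -0.  ]
shift units [0.   0.   0.23] az -0.00
```

{"op": "move_arm", "data": {"targets": "1 0 0 .03 0 0 0;1 0 0 .03 0 0 0;1 0 0 .03 0 0 0;1 0 0 .03 0 0 0;1 0 0 .03 0 0 0;1 0 0 0 0 0 0;1 0 0 0 0 0 0"}}

```text
time_s: 12.6
tcp_pos: [0.4347, -0.2212, 0.0693]
tool_rot: [[0.797, 0.605, 0.0], [0.605, -0.797, -0.0], [0.0, 0.0, -1.0]]
wrist_force: [0.6, -0.2, 3.8]
width: 0.0154
grip_force: 59.9
```

{"op": "move_arm", "data": {"targets": "1 0 0 .02 0 0 0;1 0 0 .02 0 0 0;1 0 0 0 0 0 0;1 0 0 0 0 0 0"}}

```text
time_s: 13.0
tcp_pos: [0.4348, -0.2212, 0.0673]
tool_rot: [[0.796, 0.605, 0.0], [0.605, -0.796, -0.0], [0.0, 0.0, -1.0]]
wrist_force: [0.5, -0.7, 3.0]
width: 0.0153
grip_force: 60.0
```

```bash
python3 -c "
from h import *
go([.435,-.2212,.0655],-.921)"
```

```text
t 13.0 tcp [ 0.4348 -0.2212  0.0673] yaw_y -0.9215 z [ 2.e-04 -1.e-04 -1.e+00] F [ 0.5 -0.7  3. ] M [-0.12 -0.11  0.04]
shift units [0.   0.   0.04] az -0.00
```

{"op": "move_arm", "data": {"targets": "1 0 0 .01 0 0 0;1 0 0 .01 0 0 0;1 0 0 0 0 0 0;1 0 0 0 0 0 0"}}

```text
time_s: 13.4
tcp_pos: [0.4348, -0.2212, 0.0663]
tool_rot: [[0.797, 0.605, 0.0], [0.605, -0.797, -0.0], [0.0, 0.0, -1.0]]
wrist_force: [1.0, -1.4, 3.5]
width: 0.0153
grip_force: 60.0
```

{"op": "move_arm", "data": {"targets": "1 0 0 .01 0 0 0;1 0 0 .01 0 0 0;1 0 0 0 0 0 0;1 0 0 0 0 0 0"}}

```text
time_s: 13.8
tcp_pos: [0.4348, -0.2212, 0.0657]
tool_rot: [[0.797, 0.604, 0.001], [0.604, -0.797, -0.0], [0.001, 0.0, -1.0]]
wrist_force: [-0.6, -0.6, 12.4]
width: 0.0153
grip_force: 61.6
```

{"op": "move_arm", "data": {"targets": "1 0 0 .004 0 0 0;1 0 0 0 0 0 0;1 0 0 0 0 0 0;1 0 0 0 0 0 0;1 0 0 0 0 0 0"}}

```text
time_s: 14.3
tcp_pos: [0.4348, -0.2212, 0.0657]
tool_rot: [[0.797, 0.604, 0.001], [0.604, -0.797, 0.0], [0.001, 0.0, -1.0]]
wrist_force: [0.2, -0.2, 14.5]
width: 0.0156
grip_force: 61.9
```

```bash
python3 -c "
from h import *
go([.435,-.2212,.0655],-.921)"
```

```text
t 14.3 tcp [ 0.4348 -0.2212  0.0657] yaw_y -0.9217 z [ 8.e-04  0.e+00 -1.e+00] F [ 0.2 -0.2 14.5] M [0.12 0.2  0.01]
shift units [0. 0. 0.] az -0.00
```

{"op": "move_arm", "data": {"targets": "1 0 0 0 0 0 .2;1 0 0 0 0 0 .3;1 0 0 0 0 0 .3;1 0 0 0 0 0 .3;1 0 0 0 0 0 .3;1 0 0 0 0 0 0"}}

```text
time_s: 14.9
tcp_pos: [0.4349, -0.2212, 0.0657]
tool_rot: [[0.906, 0.424, 0.001], [0.424, -0.906, -0.0], [0.001, 0.001, -1.0]]
wrist_force: [-0.0, 0.3, 15.8]
width: 0.0153
grip_force: 61.8
```

```bash
python3 -c "
from h import *
go([.435,-.2212,.0655],-.921)"
```

```text
t 14.9 tcp [ 0.4349 -0.2212  0.0657] yaw_y -1.1326 z [ 1.e-03 -2.e-04 -1.e+00] F [-0.   0.3 15.8] M [0.08 0.04 0.1 ]
shift units [ 0. -0.  0.] az -1.41
```

{"op": "move_arm", "data": {"targets": "1 0 0 0 0 0 .3;1 0 0 0 0 0 .3;1 0 0 0 0 0 .3;1 0 0 0 0 0 .3;1 0 0 0 0 0 .3;1 0 0 0 0 0 .3;1 0 0 0 0 0 .3;1 0 0 0 0 0 .3;1 0 0 0 0 0 0"}}

```text
time_s: 15.8
tcp_pos: [0.435, -0.2213, 0.0657]
tool_rot: [[0.997, 0.078, 0.001], [0.078, -0.997, -0.0], [0.001, 0.0, -1.0]]
wrist_force: [0.7, -0.3, 15.9]
width: 0.0155
grip_force: 61.8
```

{"op": "move_arm", "data": {"targets": "1 0 0 0 0 0 .2;1 0 0 0 0 0 .2;1 0 0 0 0 0 .2;1 0 0 0 0 0 .2;1 0 0 0 0 0 .2;1 0 0 0 0 0 0"}}

```text
time_s: 16.4
tcp_pos: [0.4349, -0.2212, 0.0657]
tool_rot: [[0.997, -0.071, 0.001], [-0.071, -0.997, 0.0], [0.001, -0.0, -1.0]]
wrist_force: [-0.3, 1.3, 15.9]
width: 0.0156
grip_force: 61.8
```

```bash
python3 -c "
from h import *
go([.435,-.2212,.0655],-1.74)"
```

```text
t 16.4 tcp [ 0.4349 -0.2212  0.0657] yaw_y -1.642 z [ 0.001  0.    -1.   ] F [-0.3  1.3 15.9] M [0.14 0.1  0.15]
shift units [0. 0. 0.] az 0.65
```

{"op": "move_arm", "data": {"targets": "1 0 0 0 0 0 .1;1 0 0 0 0 0 .1;1 0 0 0 0 0 .1;1 0 0 0 0 0 0;1 0 0 0 0 0 0"}}

```text
time_s: 16.9
tcp_pos: [0.4349, -0.221, 0.0657]
tool_rot: [[0.993, -0.115, 0.001], [-0.115, -0.993, 0.0], [0.001, -0.0, -1.0]]
wrist_force: [-1.2, 0.7, 16.0]
width: 0.0152
grip_force: 61.8
```

```bash
python3 -c "
from h import *
go([.435,-.2212,.0655],-1.74)"
```

```text
t 16.9 tcp [ 0.4349 -0.221   0.0657] yaw_y -1.6861 z [ 9.e-04  4.e-04 -1.e+00] F [-1.2  0.7 16. ] M [0.19 0.13 0.21]
shift units [0. 0. 0.] az 0.36
```

{"op": "move_arm", "data": {"targets": "1 0 0 0 0 0 .1;1 0 0 0 0 0 .1;1 0 0 0 0 0 0;1 0 0 0 0 0 0"}}

```text
time_s: 17.3
tcp_pos: [0.4348, -0.221, 0.0657]
tool_rot: [[0.989, -0.145, 0.001], [-0.145, -0.989, 0.0], [0.001, -0.001, -1.0]]
wrist_force: [-0.9, 0.5, 15.7]
width: 0.0153
grip_force: 61.8
```

```bash
python3 -c "
from h import *
go([.435,-.2212,.0655],-1.74)"
```

```text
t 17.3 tcp [ 0.4348 -0.221   0.0657] yaw_y -1.716 z [ 8.e-04  4.e-04 -1.e+00] F [-0.9  0.5 15.7] M [0.26 0.14 0.11]
shift units [0. 0. 0.] az 0.16
```

{"op": "move_arm", "data": {"targets": "1 0 0 0 0 0 .1;1 0 0 0 0 0 .1;1 0 0 0 0 0 0;1 0 0 0 0 0 0"}}

```text
time_s: 17.7
tcp_pos: [0.4348, -0.2209, 0.0657]
tool_rot: [[0.985, -0.174, 0.001], [-0.174, -0.985, 0.001], [0.001, -0.001, -1.0]]
wrist_force: [-0.3, 1.1, 15.8]
width: 0.0156
grip_force: 61.9
```

```bash
python3 -c "
from h import *
go([.435,-.2212,.0655],-1.74)"
```

```text
t 17.7 tcp [ 0.4348 -0.2209  0.0657] yaw_y -1.7456 z [ 8.e-04  6.e-04 -1.e+00] F [-0.3  1.1 15.8] M [0.27 0.08 0.31]
shift units [0.   0.01 0.  ] az -0.04
```

{"op": "move_arm", "data": {"targets": "1 0 0 0 0 0 .1;1 0 0 0 0 0 .1;1 0 0 0 0 0 0;1 0 0 0 0 0 0"}}

```text
time_s: 18.1
tcp_pos: [0.4349, -0.2207, 0.0657]
tool_rot: [[0.98, -0.201, 0.001], [-0.201, -0.98, 0.001], [0.001, -0.001, -1.0]]
wrist_force: [-0.5, 1.2, 16.1]
width: 0.0155
grip_force: 63.6
```

```bash
python3 -c "
from h import *
go([.435,-.2212,.0655],-1.74)"
```

```text
t 18.1 tcp [ 0.4349 -0.2207  0.0657] yaw_y -1.7729 z [ 7.e-04  5.e-04 -1.e+00] F [-0.5  1.2 16.1] M [0.26 0.15 1.11]
shift units [0.   0.01 0.  ] az -0.22
```

The end stop is felt (moment about z went from 0.3 to 1.1 N m), so I ease off.

{"op": "move_arm", "data": {"targets": "1 0 0 -.01 0 0 -.03;1 0 0 -.02 0 0 0;1 0 0 -.02 0 0 0;1 0 0 -.02 0 0 0;1 0 0 -.02 0 0 0;1 0 0 -.02 0 0 0;1 0 0 -.01 0 0 0;1 0 0 0 0 0 0;1 0 0 0 0 0 0"}}

```text
time_s: 19.0
tcp_pos: [0.4346, -0.2207, 0.0711]
tool_rot: [[0.98, -0.199, -0.0], [-0.199, -0.98, 0.001], [-0.0, -0.001, -1.0]]
wrist_force: [2.4, 2.8, -5.3]
width: 0.0153
grip_force: 59.8
```

```bash
python3 -c "
from h import *
go([.435,-.2212,.0722],-1.74)"
```

```text
t 19.0 tcp [ 0.4346 -0.2207  0.0711] yaw_y -1.7716 z [-1.e-04  7.e-04 -1.e+00] F [ 2.4  2.8 -5.3] M [ 0.69 -0.7   1.05]
shift units [ 0.01  0.01 -0.02] az -0.21
```

{"op": "move_arm", "data": {"targets": "1 0 0 0 0 0 -.06;1 0 0 0 0 0 -.06;1 0 0 0 0 0 0;1 0 0 0 0 0 0"}}

```text
time_s: 19.4
tcp_pos: [0.4346, -0.2209, 0.0713]
tool_rot: [[0.983, -0.183, 0.0], [-0.183, -0.983, 0.001], [0.0, -0.001, -1.0]]
wrist_force: [3.0, 4.6, -2.1]
width: 0.0156
grip_force: 59.4
```

```bash
python3 - <<'E'
from h import *
go([.435,-.2212,.0722],-1.74)
s=camera("side"); t=camera("top")
f=lambda c,x,y,w,h:cv2.resize(c["color"][y:y+h,x:x+w,::-1],(400,300),interpolation=cv2.INTER_CUBIC)
cv2.imwrite("pics/lock.png",np.hstack([f(t,364,250,80,60),f(s,300,240,80,60)]))
E
```

```text
t 19.4 tcp [ 0.4346 -0.2209  0.0713] yaw_y -1.7548 z [ 2.e-04  9.e-04 -1.e+00] F [ 3.   4.6 -2.1] M [ 1.09 -0.65  0.41]
shift units [ 0.01  0.01 -0.02] az -0.10
```

View pics/lock.png

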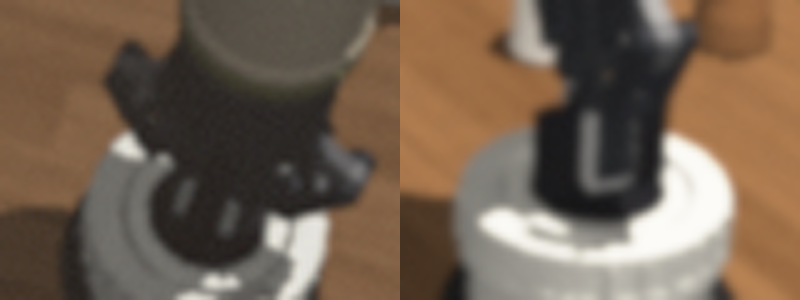

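The lid sits flush in the rim in both views (about (407,295) top, (418,281) side). I relieve the side force slightly, then let go.

{"op": "move_arm", "data": {"targets": "1 .01 -.02 .004 0 0 0;1 .01 -.01 0 0 0 0;1 0 0 0 0 0 0;1 0 0 0 0 0 0"}}

```text
time_s: 19.9
tcp_pos: [0.4349, -0.2206, 0.071]
tool_rot: [[0.983, -0.184, -0.001], [-0.184, -0.983, -0.001], [-0.001, 0.001, -1.0]]
wrist_force: [-4.9, -2.2, 4.3]
width: 0.0151
grip_force: 60.4
```

```bash
python3 -c "
from h import *
go([.435,-.2212,.0722],-1.74)"
```

```text
t 19.9 tcp [ 0.4349 -0.2206  0.071 ] yaw_y -1.7555 z [-7.e-04 -8.e-04 -1.e+00] F [-4.9 -2.2  4.3] M [-0.4   1.25  0.4 ]
shift units [ 0.    0.01 -0.02] az -0.10
```

{"op": "move_arm", "data": {"targets": "1 -.012 .008 0 0 0 0;1 0 0 0 0 0 0;.9 0 0 0 0 0 0;.8 0 0 0 0 0 0;.7 0 0 0 0 0 0;.5 0 0 0 0 0 0;.4 0 0 0 0 0 0;.4 0 0 0 0 0 0;.4 0 0 0 0 0 0"}}

```text
time_s: 20.8
tcp_pos: [0.4354, -0.2201, 0.0709]
tool_rot: [[0.983, -0.182, 0.0], [-0.182, -0.983, -0.0], [0.0, 0.0, -1.0]]
wrist_force: [-0.2, -0.2, -0.5]
width: 0.0515
grip_force: 0.0
```

{"op": "move_arm", "data": {"targets": ".4 0 0 -.1 0 0 0;.4 0 0 -.3 0 0 0;.4 0 0 -.5 0 0 0;.4 0 0 -.6 0 0 0;.4 0 0 -.6 0 0 0;.4 0 0 -.6 0 0 0;.4 0 0 -.3 0 0 0;.4 0 .5 0 0 0 0;.4 0 .7 0 0 0 0;.4 0 .7 0 0 0 0;.4 0 0 0 0 0 0"}}

```text
time_s: 21.9
tcp_pos: [0.4166, -0.318, 0.2219]
tool_rot: [[0.982, -0.187, 0.001], [-0.187, -0.982, -0.003], [0.002, 0.003, -1.0]]
wrist_force: [-0.6, -0.9, -0.0]
width: 0.0512
grip_force: 0.0
```

```bash
python3 - <<'E'
from h import *
s=camera("side"); t=camera("top")
f=lambda c,x,y,w,h:cv2.resize(c["color"][y:y+h,x:x+w,::-1],(400,300),interpolation=cv2.INTER_CUBIC)
cv2.imwrite("pics/end.png",np.hstack([f(t,364,250,80,60),f(s,300,235,80,60)]))
E
```

```text
(no output)
```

View pics/end.png

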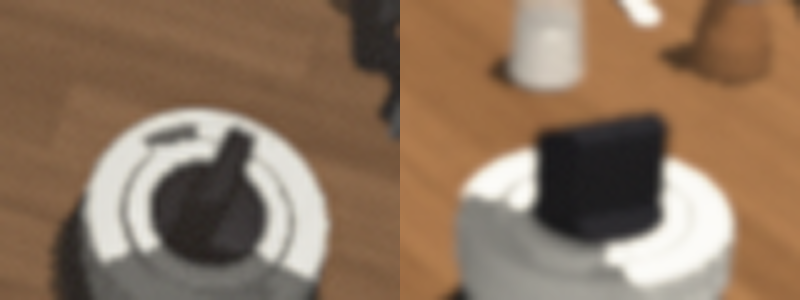

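The released lid is flush and centred in the rim (about (406,294) top, (420,275) side), with the empty slot visible at (399,277) and the gripper well clear.

```bash
python3 -c "
from cell import *
print(hand_in())"
```

```text
the job is handed in; nothing more can be done
None
```

The press lid is in the base, pressed to the plate's stop (about 17 N), turned clockwise to its end stop and released. It looked flush and level in the last pictures, and the job is handed in; no verdict came back.

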